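Refit the keyhole guard on a bolt hopper and open its gate

TASK

Put the bolt hopper back into service: lift its guard by the handle, feel both keyholes down over both studs, press it down against its springs and slide it towards the tray so that both stud heads hold it. Then turn the brass knob counterclockwise to open the gate and let go. Keep the gate shut until the guard is on, do not force the guard against the hopper, and leave the other stock where it is.

Things in the scene. Friction and masses are not known exactly. Their poses are not given: they have to be found in the camera images.
- hopper: Bolt hopper: fixed grey steel box 160 (x) x 300 (y) x 115 mm high with a flat zinc deck, a mouth full of bolts (76 x 104 mm) and, on its -x side, chute and low tray (to 155 mm from its middle). Origin: middle of its underside. x from tray to back, y along the box, z up.
- stud_datum (a point): Datum of the stud rail, on the deck (28 mm to +y of the box's middle), axes as the hopper. Two headed studs stand 156 mm apart along y, both at x = 0: neck 6 mm thick, 8 mm high; on it a flat head 14 mm across, 6 mm thick, top 14 mm above the deck. They share a slotted rail, set by hand: their midpoint is anywhere from 4 to 20 mm to +y of this point, to be found by eye or feel.
- plunger_front (a joint): Press-in (m) of one of two sprung brass plungers, 8 mm thick, on the deck at x = -52 and +52 mm, y = +10 mm of the datum. Free, each stands 10 mm out; 0.7 N per mm each (14 N together when flush). They float the loose guard 5 to 8 mm off the deck and hold the fitted guard up against the stud heads.
- guard_grip (a point): Middle of the guard's handle, the place to grasp: a black bar along the guard's x, 118 long, 14 wide, 18 mm high, its middle 42 mm above the plate's underside. Guard: loose steel plate 130 (x) x 190 (y) x 4 mm, 0.45 kg, with grille bars and a flat ear (30 mm) on its -y end, lying flat, handle up. Fitted, its axes lie along the hopper's and this point is 46 mm above the deck.
- keyhole_left (a point): Middle of the entry of the guard's +y keyhole, on the plate's underside (x = -8, y = +78 mm from the handle's middle). Both keyholes: entry 19 (x) x 16 mm (y), then a slot 9 mm wide running to +x, its end 19 mm from this point. Heads pass the entries; pushed to 0 to 4 mm off the deck, the plate slides 16 mm to -x (traywards) under the heads until the slots' ends meet the necks.
- keyhole_right (a point): The same for the guard's -y keyhole (x = -8, y = -78 mm from the handle's middle).
- knob_grip (a point): Brass gate knob at the deck's -y end, upright spindle (146 mm to -y, 10 mm to +x of the datum). Point: on its axis, middle of the wing bar to grip: bar 46 long, 12 wide, 24 mm high, along this point's x axis, its middle 36 mm above the deck.
- knob (a joint): Turn of the brass knob, rad: 0 shut, grows counterclockwise seen from above, stop at 1.3 (open). About 0.06 N m; stays where left. A 47 mm tongue under it, 3 to 9 mm above the deck, swings in behind the fitted guard's ear as it opens, so that the guard cannot slide back; it is blocked if the guard is not slid forward.
- acorn_nut: Bystander: stainless acorn nut, 24 mm across flats, 28 mm high, in the hopper's tray; origin under its middle.
- tee_nut: Bystander: iron tee nut, flange 32 mm across, 18 mm high; origin under its middle.
- caster_wheel: Bystander: caster with green plastic wheel, standing on its 62 mm mounting plate, 92 mm high; origin under the plate.
- pulley: Bystander: zinc pulley, 60 mm sheave lying flat with an eye strap, 20 mm high; origin under the sheave.
- tape_measure: Bystander: black tape measure, 72 x 70 x 36 mm; origin under its middle.
- spanner: Bystander: steel spanner, 170 mm long, lying flat; origin under its middle.
- bolt_carton: Bystander: cardboard carton of bolts, 85 x 60 x 45 mm; origin under its middle.

How it is judged:
On the way, in this order (a step that is already met when the one before it is completed fails the run):
1. both keyholes are down over both stud heads (x of guard_grip in the frame of stud_datum between 0.002 and 0.012 m and y of guard_grip in the frame of stud_datum between 0 and 0.024 m and z of guard_grip in the frame of stud_datum between 0.04 and 0.0502 m and angle between the x axis of guard_grip and the x axis of stud_datum, either way round below 0.06 rad and angle between the z axis of guard_grip and the z axis of stud_datum, either way round below 0.05 rad), for 0.05 s.
2. the guard is slid forward under both stud heads (x of guard_grip in the frame of stud_datum between -0.012 and -0.004 m and y of guard_grip in the frame of stud_datum between 0 and 0.024 m and z of guard_grip in the frame of stud_datum between 0.04 and 0.0492 m and angle between the x axis of guard_grip and the x axis of stud_datum, either way round below 0.06 rad and angle between the z axis of guard_grip and the z axis of stud_datum, either way round below 0.05 rad), for 0.2 s.
At the end, for the whole second after the job is handed in: The guard sits level under both stud heads: handle point 4 to 12 mm traywards and 0 to 24 mm to +y of the datum, 40 to 49.2 mm above the deck, within 0.06 rad of yaw and 0.05 rad of tilt; knob beyond 1.0 rad; all at rest (all of step 2 and value of joint knob above 1 rad and linear speed of guard below 0.02 m/s and velocity of joint knob below 0.1 rad/s); the robot touches nothing.
It fails at once if the guard is forced: more than 50 N between guard and hopper (studs, plungers and knob included) (contact force between guard and hopper above 50 N).
It fails at once if the gate is opened (knob past 0.5 rad) while the guard is not slid forward on its studs (value of joint knob above 0.5 rad and not (x of guard_grip in the frame of stud_datum between -0.013 and -0.002 m and y of guard_grip in the frame of stud_datum between 0 and 0.024 m and z of guard_grip in the frame of stud_datum between 0.04 and 0.051 m and angle between the x axis of guard_grip and the x axis of stud_datum, either way round below 0.06 rad and angle between the z axis of guard_grip and the z axis of stud_datum, either way round below 0.05 rad)).
It fails at once if a bystander is moved more than 30 mm (distance of any of acorn_nut, tee_nut, caster_wheel, pulley, tape_measure, spanner, bolt_carton from where it was at the start of the episode above 0.03 m).
It also fails if it takes over 64 s, if anything falls off the work surface, if the arm or the gripper's body presses on something with over 40 N, if the wrist force passes 120 N, or if a joint passes its speed limit or range.

ROBOT

A 6-joint arm with a two-finger parallel gripper is mounted at the origin on the work surface. World frame = base frame: x ahead of the robot, y to its left, z up, the work surface at z = 0. Lengths are in m, angles in rad, forces in N, time in s.
With the tool pointing down it reaches from about 0.275 to 0.825 m from the base axis. Payload 5.2 kg.
Tool frame: the origin (TCP) lies midway between the tips of the shut fingers; the grasp point (between the pads) lies 19 mm behind it; z points along the fingers, y is the line along which they close (so a half turn about z gives the same grasp; the last joint's range is limited). The gripper opens to 93 mm and grips with 3 to 60 N. Pads are 15 mm wide; open, the fingers measure 128 mm over their backs; the gripper's body (75 mm by 188 mm) begins 65 mm behind the grasp point.
Start: joints at [1.054, 0.259, 1.535, -0, 1.348, -0.203], TCP at [0.17, 0.523, 0.219] pointing down, gripper open.
Joint ranges: [-3.14, 3.14], [-0.91, 2.08], [0.19, 2.58], [-1.22, 4.36], [0.22, 2.71], [-3.12, 3.12]. Speed limits (rad/s): [2.57, 2.57, 3.14, 3.14, 3.14, 3.14].

INTERFACE

Orientations are given as a 3x3 rotation matrix whose columns are the frame's x, y, z axes.
In Python, from cell import readout, camera, get_calibration, order, finder gives the robot as it stands.
- The arm moves only by the shell command python3 -m inch 'ROWS' [FORCE]. ROWS is JSON, a list that holds one entry, the list of rows, each a list of 7 numbers: the turn, a rotation vector about the tool's x, y, z each as a share of 90 degrees, from -1 to 1, then the shift along the tool's x, y, z each as a share of 300 mm, from -1 to 1, then the opening, from 0 (shut) to 1 (fully open). A call has 1 to 20 rows; each row is the pose to reach, as a shift and turn from the pose commanded when the call began, along the tool's axes at that moment; what a row does not reach only later rows make up. A row lasts 1/8 s, in which the tool goes at most 62.5 mm and 10.7 degrees, less where a joint would pass 70% of its speed; a pose out of reach is approached as far as the arm can. A call with a number of a shift or a turn outside -1 to 1 is refused whole. A call with a gripper value outside its range is refused whole. The fingers move at their own pace and stop on an object; FORCE is the grip in N (left out, the last holds). Time passes only in rows, so rows that repeat a pose let the fingers close. It gives the time, the measured TCP pose, the force, the opening and the grip force at its end, in the units of the state.
- readout.state(): the state, without advancing time (a new reading comes with each control period).
- camera(name): name is "scene" or "top" or "wrist"; returns (picture, depth): 400x640x3 uint8, red, green, blue; 400x640 float32, m along the optical axis (not along the pixel's ray), 0 where there is no reading.
- get_calibration(name): a dict with "intrinsics" (3x3 intrinsics, pixels), "world_from_camera" (4x4, takes a point from camera to world coordinates); the wrist camera has in their place "hand_eye" (4x4, takes a point from camera to tool coordinates, whose origin is the TCP and whose axes are the flange's). Camera axes: x right, y up, looking along -z (the intrinsics and any distortion apply to the point x, -y, -z); pixel columns grow to the right and rows downward; lengths in m; the calibration is good to about 2 mm. A picture is of the moment at which its call begins: read the wrist's pose just before it. get_calibration takes no time and is no camera call.
- order.close_job(): hands the job in; it is judged then, once.
Trained networks look in the newest picture that a camera, given by its name, has taken for a name from the list of things; names that differ only in an ending like _2 or _b are one class to them, and where a whole thing is asked for, a point or a joint stands for the part that bears it (a point fixed in the world has none). Each returns a list of dicts, best first, with "conf" (0 to 1); they miss things now and then, are a little off and sometimes report something else, mostly with a low value. They report only what shows in the picture. A call takes as long as a camera call.
- finder.spot_in(camera, thing): "box" ([left, top, width, height] in pixels, round what is visible of it).
- finder.outline_of(camera, thing): "pixels" (400x640 bool, what is visible of it) and "box" ([left, top, width, height] in pixels, round what is visible of it).
- finder.landmark_of(camera, thing): "xy" ([column, row] in pixels: a listed point, or the origin of a listed thing).
The state is a dict: "time_s": time; "joint_positions": joint angles; "joint_velocities": joint speeds; "tau": joint torques, N m; "tcp_pos": TCP position; "eef_rot": TCP orientation; "force": force on the tool from outside, world axes, zero at the start; "ft_torque": the same for the moment, N m; "finger_gap": opening from 0.0 (shut) to 1.0 (fully open); "grasp_force": force on a finger pad.
Only numpy, scipy, OpenCV 4.12 (cv2) and the standard library are available. Lean on these libraries where they do the work, as an engineer would, in place of code of your own. Each camera call takes 0.05 s, during which the arm holds its last target. There are 200 camera calls.

## Working session

There is one attempt and no reset: what is moved stays moved. The work goes in short steps, Python scripts to look and compute and a shell command to move; the robot and the scene stay as the last step left them, time stands still between calls to the robot, and variables do not carry over. Pictures are saved under pics/ and viewed, at most 13 in all, crops included, and the job is handed in when it is done.

```bash
ls; mkdir -p pics; cat > h.py <<'E'
import numpy as np, cv2
from cell import readout, camera, get_calibration, order, finder
def shot(n,save=None):
    s=readout.state(); p,d=camera(n); c=get_calibration(n)
    K=np.array(c["intrinsics"])
    if n=="wrist":
        T=np.eye(4);T[:3,:3]=s["eef_rot"];T[:3,3]=s["tcp_pos"];T=T@np.array(c["hand_eye"])
    else: T=np.array(c["world_from_camera"])
    if save: cv2.imwrite("pics/"+save,p[:,:,::-1])
    return p,d,K,T
def pt(uv,K,T,d=None,z=None):
    u,v=uv
    r=np.array([(u-K[0,2])/K[0,0],-(v-K[1,2])/K[1,1],-1.0])
    if z is None:
        return T[:3,:3]@(r*d)+T[:3,3]
    R=T[:3,:3]@r; return T[:3,3]+R*(z-T[2,3])/R[2]
def dat(d,uv,w=2):
    u,v=int(round(uv[0])),int(round(uv[1])); q=d[max(0,v-w):v+w+1,max(0,u-w):u+w+1]; q=q[q>0]
    return float(np.median(q)) if q.size else 0
E
python3 - <<'E'
from h import *
for n in ("scene","top"):
    p,d,K,T=shot(n,n+"0.png"); c=get_calibration(n); print(n,K.tolist(),T.round(3).tolist(),[k for k in c])
    for t in ["hopper","stud_datum","guard_grip","keyhole_left","keyhole_right","knob_grip","plunger_front","caster_wheel","pulley","tee_nut","tape_measure","spanner","bolt_carton","acorn_nut"]:
        for r in finder.landmark_of(n,t)[:2]:
            D=dat(d,r["xy"]); print(t,round(r["conf"],2),np.round(r["xy"],1),pt(r["xy"],K,T,D).round(3) if D else None)
E
```

```text
pics
scene [[369.4580792248728, 0.0, 325.36927086231674], [0.0, 369.4580792248728, 201.68614327709912], [0.0, 0.0, 1.0]] [[-0.467, -0.738, 0.487, 1.115], [0.884, -0.395, 0.25, 0.273], [0.008, 0.548, 0.837, 0.976], [0.0, 0.0, 0.0, 1.0]] ['intrinsics', 'world_from_camera']
hopper 0.6 [268.  180.3] [ 0.627 -0.164  0.117]
stud_datum 0.91 [278.  158.4] [ 0.531 -0.192  0.098]
stud_datum 0.65 [340.  287.4] [0.789 0.153 0.039]
keyhole_left 0.94 [398.4 248.6] [0.593 0.246 0.005]
keyhole_left 0.26 [375.8 229.8] [0.59  0.168 0.046]
keyhole_right 0.97 [353.5 220.2] [0.567 0.089 0.002]
knob_grip 0.72 [477.1 261.8] [0.528 0.459 0.008]
knob_grip 0.52 [227.2 144.2] [ 0.599 -0.316  0.164]Traceback (most recent call last):
  File "<stdin>", line 5, in <module>
ValueError: it knows: acorn_nut, bolt_carton, caster_wheel, guard_grip, hopper, keyhole_left, keyhole_right, knob_grip, pulley, spanner, stud_datum, tape_measure, tee_nut
```

```bash
python3 - <<'E'
from h import *
for n in ("top","scene"):
    p,d,K,T=shot(n,n+"1.png"); print(n,K.round(1).tolist(),T.round(3).tolist())
    for t in ["hopper","stud_datum","guard_grip","keyhole_left","keyhole_right","knob_grip","caster_wheel","pulley","tee_nut","tape_measure","spanner","bolt_carton","acorn_nut"]:
        for r in finder.landmark_of(n,t)[:2]:
            D=dat(d,r["xy"]); print(t,round(r["conf"],2),np.round(r["xy"],1),pt(r["xy"],K,T,D).round(3) if D else None)
E
```

```text
top [[408.8, 0.0, 321.4], [0.0, 408.8, 202.3], [0.0, 0.0, 1.0]] [[-0.025, 0.985, -0.17, 0.406], [-1.0, -0.028, -0.014, 0.005], [-0.018, 0.17, 0.985, 1.141], [0.0, 0.0, 0.0, 1.0]]
hopper 0.66 [403.9 221.9] [ 0.529 -0.191  0.096]
hopper 0.58 [299. 213.] [0.574 0.085 0.   ]
stud_datum 0.86 [398.4 210.5] [ 0.557 -0.175  0.114]
guard_grip 0.6 [269.3 208.2] [0.582 0.162 0.05 ]
guard_grip 0.55 [311.8 144.3] [0.746 0.041 0.089]
keyhole_left 0.66 [243.9 207.2] [0.595 0.241 0.001]
keyhole_right 0.23 [487.9 219.1] [ 0.537 -0.425  0.045]
knob_grip 0.61 [459.6 194.5] [ 0.585 -0.317  0.162]
caster_wheel 0.75 [311.2 147.9] [0.736 0.043 0.089]
pulley 0.72 [383.6 144.1] [ 0.763 -0.161  0.019]
tee_nut 0.64 [331.9 259.2] [ 0.442 -0.004  0.016]
tape_measure 0.77 [277.9 143.5] [0.768 0.139 0.036]
spanner 0.73 [312. 145.] [0.743 0.041 0.091]
spanner 0.55 [164.9 233.6] [0.525 0.461 0.006]
bolt_carton 0.97 [488.7 222.3] [ 0.528 -0.427  0.045]
bolt_carton 0.25 [312.7 143.2] [0.749 0.039 0.09 ]
acorn_nut 0.58 [386.4 259.5] [ 0.437 -0.15   0.029]
scene [[369.5, 0.0, 325.4], [0.0, 369.5, 201.7], [0.0, 0.0, 1.0]
[... 279 characters left out ...]
8 [378.  230.8] [0.568 0.17  0.007]
keyhole_left 0.66 [272.5 180.9] [ 0.623 -0.152  0.117]
keyhole_left 0.56 [398.  248.5] [0.591 0.245 0.002]
keyhole_right 0.81 [356.3 221. ] [0.567 0.098 0.006]
keyhole_right 0.26 [398.7 248.8] [0.593 0.247 0.005]
knob_grip 0.72 [227.8 144.9] [ 0.599 -0.315  0.161]
knob_grip 0.68 [312.1 267.6] [0.766 0.055 0.015]
caster_wheel 0.9 [311.  265.1] [0.761 0.049 0.016]
pulley 0.81 [246.4 237.3] [ 0.776 -0.157  0.022]
tee_nut 0.48 [228.4 141.3] [ 0.589 -0.32   0.164]
tee_nut 0.41 [343.8 180.8] [ 0.45  -0.002  0.007]
tape_measure 0.86 [342. 286.] [0.783 0.156 0.038]
spanner 0.85 [476.8 263.5] [0.534 0.459 0.009]
bolt_carton 0.61 [214.5 151.1] [ 0.569 -0.42   0.047]
```

View pics/scene0.png

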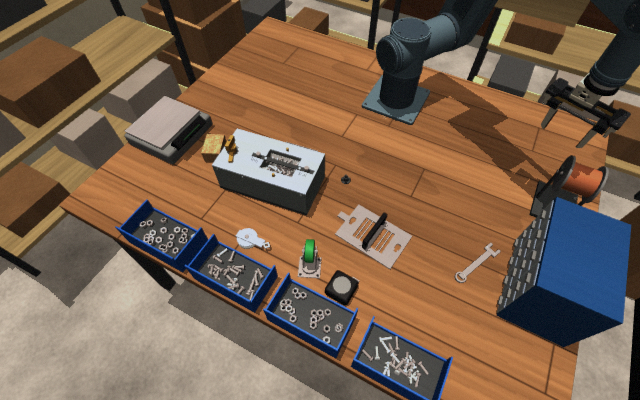

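View pics/top1.png

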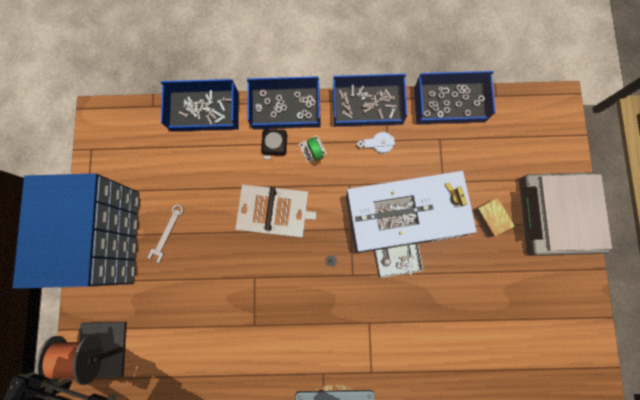

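The scene view shows the guard at about (375,235), ear towards the hopper, and the hopper at (270,170) with the knob at (232,148). In the top view the guard is at (272,210) with its handle near (270,208). The hopper deck spans (347-475, 172-250), and its tray is at (398,260).

```bash
python3 - <<'E'
from h import *
def cloud(d,K,T):
    v,u=np.indices(d.shape); 
    P=np.stack([(u-K[0,2])/K[0,0]*d,-(v-K[1,2])/K[1,1]*d,-d],-1)@T[:3,:3].T+T[:3,3]; P[d<=0]=np.nan; return P
print(np.array(get_calibration("wrist")["hand_eye"]).round(3).tolist(), readout.state()["eef_rot"])
for n in ("top","scene"):
    p,d,K,T=shot(n); P=cloud(d,K,T)
    X,Y,Z=P[...,0],P[...,1],P[...,2]
    m=(Z>.105)&(Z<.128)&(X>.4)&(X<.7)&(Y<0)&(Y>-.42)
    m=cv2.morphologyEx(m.astype(np.uint8),cv2.MORPH_OPEN,np.ones((3,3)))>0
    print(n,"deck",cv2.minAreaRect(P[m][:,:2].astype(np.float32)),np.median(Z[m]))
    g=(X>.45)&(X<.72)&(Y>.03)&(Y<.3)&(Z<.03)&(p.min(-1)>110)&(p.max(-1).astype(int)-p.min(-1)<40)
    print("plate",cv2.minAreaRect(P[g][:,:2].astype(np.float32)),np.median(Z[g]))
    h=(X>.45)&(X<.72)&(Y>.09)&(Y<.25)&(Z>.03)&(Z<.08)
    print("handle",cv2.minAreaRect(P[h][:,:2].astype(np.float32)),P[h].mean(0),h.sum())
E
```

```text
[[0.001, 0.958, 0.287, 0.081], [1.0, -0.001, -0.001, 0.0], [-0.0, 0.287, -0.958, -0.166], [0.0, 0.0, 0.0, 1.0]] [[-9.51173294e-01  3.08657357e-01 -2.11646566e-05]
 [ 3.08657357e-01  9.51173294e-01 -1.12546159e-05]
 [ 1.66574362e-05 -1.72377170e-05 -1.00000000e+00]]
top deck ((0.5565329194068909, -0.20717613399028778), (0.16045109927654266, 0.301532506942749), 7.564603328704834) 0.11501960408107592
plate ((0.5817992687225342, 0.14729030430316925), (0.2187766134738922, 0.13105763494968414), 82.04057312011719) 0.00388618089677939
handle ((0.5834217071533203, 0.16142775118350983), (0.014874999411404133, 0.11764582991600037), 81.77086639404297) [0.58223497 0.16061996 0.04969513] 248
scene deck ((0.5576774477958679, -0.2061948925256729), (0.16482986509799957, 0.3024725019931793), 7.36361837387085) 0.11636698570857273
plate ((0.5831811428070068, 0.1482229381799698), (0.21826490759849548, 0.13115352392196655), 82.58075714111328) 0.005559752313759603
handle ((0.5860918760299683, 0.16205638647079468), (0.015119160525500774, 0.11751281470060349), 81.77667999267578) [0.58852236 0.16310394 0.05064372] 210
```

```bash
python3 -m inch '[[[0,0,-0.11,-0.85,-0.36,0,1],[0,0,-0.11,-0.85,-0.36,0,1],[0,0,-0.11,-0.85,-0.36,0,1],[0,0,-0.11,-0.85,-0.36,0,1],[0,0,-0.11,-0.85,-0.36,0,1],[0,0,-0.11,-0.85,-0.36,0,1]]]' 40; cat >> h.py <<'E'
def goto(p,yaw_y=None):
    "share of shift (and turn about tool z) to bring TCP to p, tool y axis at yaw_y deg"
    s=readout.state(); R=np.array(s["eef_rot"]); d=R.T@(np.array(p)-s["tcp_pos"])/0.3
    a=np.degrees(np.arctan2(R[1,1],R[0,1])); print("tcp",np.round(s["tcp_pos"],4),"y-ang",round(a,2),"F",np.round(s["force"],1),"shift",d.round(3),"turn",None if yaw_y is None else round(-(yaw_y-a)/90,4))
E
python3 -c "
from h import *
goto([.584,.1615,.12],81.9)"
```

```text
time_s: 2.6
tcp_pos: [0.3806, 0.3403, 0.2186]
eef_rot: [[-0.99, 0.144, 0.0], [0.144, 0.99, -0.0], [-0.0, -0.0, -1.0]]
force: [-0.7, -0.4, 0.2]
finger_gap: 1.002
grasp_force: 0.0
tcp [0.3806 0.3403 0.2186] y-ang 81.69 F [-0.7 -0.4  0.2] shift [-0.757 -0.492  0.329] turn -0.0023
```

```bash
python3 -m inch '[[[0,0,-0.002,-0.757,-0.492,0.2,1],[0,0,-0.002,-0.757,-0.492,0.2,1],[0,0,-0.002,-0.757,-0.492,0.2,1],[0,0,-0.002,-0.757,-0.492,0.2,1],[0,0,-0.002,-0.757,-0.492,0.2,1],[0,0,-0.002,-0.757,-0.492,0.2,1],[0,0,-0.002,-0.757,-0.492,0.2,1]]]'
python3 - <<'E'
from h import *
p,d,K,T=shot("wrist","w1.png")
print(K.round(1).tolist())
v,u=np.indices(d.shape)
P=np.stack([(u-K[0,2])/K[0,0]*d,-(v-K[1,2])/K[1,1]*d,-d],-1)@T[:3,:3].T+T[:3,3]
X,Y,Z=P[...,0],P[...,1],P[...,2]
h=(X>.45)&(X<.72)&(Y>.12)&(Y<.21)&(Z>.043)&(Z<.056)&(d>0)
print("handle",cv2.minAreaRect(P[h][:,:2].astype(np.float32)),P[h].mean(0),h.sum())
for t in ["keyhole_left","keyhole_right","guard_grip"]:
    for r in finder.landmark_of("wrist",t)[:2]: print(t,round(r["conf"],2),np.round(r["xy"],1),pt(r["xy"],K,T,z=.042 if 'grip' in t else 0.002).round(4))
goto([.584,.1615,.023],81.9)
E
```

```text
time_s: 3.48
tcp_pos: [0.5818, 0.1654, 0.1589]
eef_rot: [[-0.991, 0.136, -0.001], [0.136, 0.991, 0.001], [0.001, 0.001, -1.0]]
force: [-0.3, 0.7, -0.1]
finger_gap: 1.001
grasp_force: 0.0
[[359.3, 0.0, 324.4], [0.0, 359.3, 193.6], [0.0, 0.0, 1.0]]
handle ((0.5830270648002625, 0.16355299949645996), (0.013968007639050484, 0.11753292381763458), 82.35476684570312) [0.57904475 0.16425355 0.0500472 ] 2456
keyhole_left 0.78 [407.8 173.5] [0.5884 0.2429 0.002 ]
guard_grip 0.7 [317.3 191.2] [0.5824 0.1602 0.042 ]
tcp [0.5823 0.1651 0.1594] y-ang 82.21 F [-0.5 -0.1 -0.8] shift [-0.007 -0.011  0.455] turn 0.0035
```

View pics/w1.png

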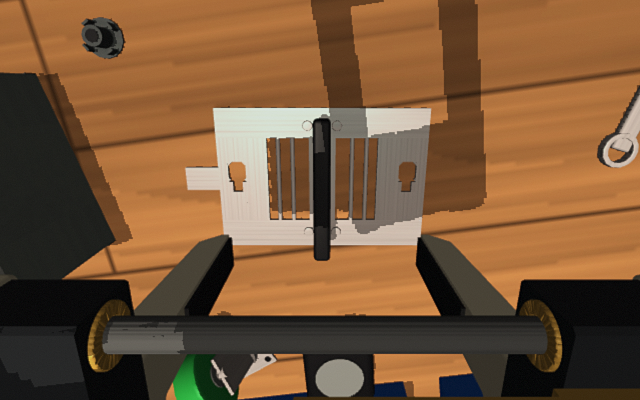

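The guard is centred under the tool, with its handle at (321,190) and keyholes at (237,175) and (407,175). Nothing stands in the way, so I'll go down and grip.

```bash
python3 -m inch '[[[0,0,0,-0.003,-0.006,0.3,1],[0,0,0,-0.003,-0.006,0.455,1],[0,0,0,-0.003,-0.006,0.455,1],[0,0,0,-0.003,-0.006,0.455,1],[0,0,0,-0.003,-0.006,0.455,0],[0,0,0,-0.003,-0.006,0.455,0],[0,0,0,-0.003,-0.006,0.455,0],[0,0,0,-0.003,-0.006,0.455,0],[0,0,0,-0.003,-0.006,0.455,0],[0,0,0,-0.003,-0.006,0.455,0],[0,0,0,-0.003,-0.006,0.455,0],[0,0,0,-0.003,-0.006,0.455,0]]]' 45
```

```text
time_s: 5.18
tcp_pos: [0.5837, 0.1617, 0.0221]
eef_rot: [[-0.991, 0.137, -0.0], [0.137, 0.991, -0.0], [0.0, -0.0, -1.0]]
force: [0.5, 0.0, 0.4]
finger_gap: 0.192
grasp_force: 0.0
```

```bash
python3 -m inch '[[[0,0,0,0,0,0,0],[0,0,0,0,0,0,0],[0,0,0,0,0,0,0],[0,0,0,0,0,0,0],[0,0,0,0,0,-0.1,0],[0,0,0,0,0,-0.25,0],[0,0,0,0,0,-0.4,0],[0,0,0,0,0,-0.55,0],[0,0,0,0,0,-0.7,0],[0,0,0,0,0,-0.7,0],[0,0,0,0,0,-0.7,0]]]' 45
python3 - <<'E'
from h import *
th=np.radians(7.5); H=np.array([.557,-.207])
ex=np.array([np.cos(th),np.sin(th)]); ey=np.array([-np.sin(th),np.cos(th)])
D=H+.028*ey; print("datum",D)
q=D+.012*ey+.008*ex; print(q)
goto([*q,.235],97.5)
E
```

```text
time_s: 6.55
tcp_pos: [0.5824, 0.1614, 0.2298]
eef_rot: [[-0.99, 0.138, -0.004], [0.138, 0.99, -0.001], [0.004, -0.001, -1.0]]
force: [-0.5, -0.8, -6.2]
finger_gap: 0.147
grasp_force: 45.0
datum [ 0.55334527 -0.17923954]
[ 0.55971051 -0.166298  ]
tcp [0.5824 0.1614 0.2298] y-ang 82.1 F [-0.5 -0.8 -6.2] shift [-0.075 -1.093 -0.016] turn -0.1712
```

```bash
python3 -m inch '[[[0,0,-0.02,-0.04,-0.1,0,0],[0,0,-0.05,-0.1,-0.25,0,0],[0,0,-0.08,-0.16,-0.4,0,0],[0,0,-0.11,-0.22,-0.55,0,0],[0,0,-0.14,-0.28,-0.7,0,0],[0,0,-0.16,-0.34,-0.85,0,0],[0,0,-0.171,-0.38,-0.95,0,0],[0,0,-0.171,-0.397,-1,0,0],[0,0,-0.171,-0.397,-1,0,0],[0,0,-0.171,-0.397,-1,0,0]]]'
python3 - <<'E'
from h import *
p,d,K,T=shot("wrist","w2.png")
s=readout.state(); print(np.round(s["tcp_pos"],4),np.round(s["eef_rot"],4).tolist())
for t in ["stud_datum","keyhole_left","keyhole_right","knob_grip"]:
    for r in finder.landmark_of("wrist",t)[:2]: print(t,round(r["conf"],2),np.round(r["xy"],1),pt(r["xy"],K,T,z=.115).round(4))
E
```

```text
time_s: 7.8
tcp_pos: [0.66, -0.15, 0.2314]
eef_rot: [[-0.991, -0.131, -0.001], [-0.131, 0.991, 0.001], [0.001, 0.002, -1.0]]
force: [-0.5, 0.5, -4.8]
finger_gap: 0.15
grasp_force: 45.0
[ 0.6601 -0.1499  0.2319] [[-0.9913, -0.1318, -0.0008], [-0.1318, 0.9913, 0.0009], [0.0006, 0.001, -1.0]]
stud_datum 0.87 [307.8  47.4] [ 0.5543 -0.1752  0.115 ]
keyhole_left 0.86 [465.6 220.4] [ 0.6709 -0.028   0.115 ]
keyhole_right 0.71 [179.9 225. ] [ 0.7064 -0.2652  0.115 ]
knob_grip 0.57 [71.7 55.1] [ 0.5824 -0.3463  0.115 ]
knob_grip 0.15 [553.4 284.8] [0.7202 0.0642 0.115 ]
```

View pics/w2.png

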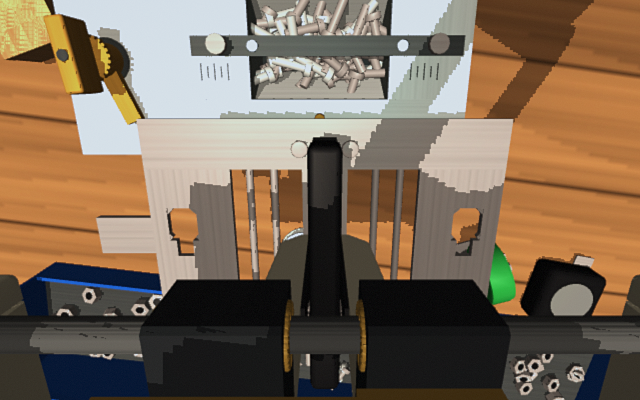

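The guard is held level. The stud heads show at (214,44) and (440,44) on the dark rail, and the keyholes at (182,225) and (466,222). Next I'll measure both from the depth picture.

```bash
cat >> h.py <<'E'
def cloud(d,K,T):
    v,u=np.indices(d.shape)
    P=np.stack([(u-K[0,2])/K[0,0]*d,-(v-K[1,2])/K[1,1]*d,-d],-1)@T[:3,:3].T+T[:3,3]; P[d<=0]=np.nan; return P
E
python3 - <<'E'
from h import *
p,d,K,T=shot("wrist"); P=cloud(d,K,T); s=readout.state()
R=np.array(s["eef_rot"]);t=np.array(s["tcp_pos"])
def rect(m,box,name,z):
    l,tp,w,h=box; M=np.zeros(m.shape,np.uint8); M[tp:tp+h,l:l+w]=m[tp:tp+h,l:l+w]
    n,L,S,C=cv2.connectedComponentsWithStats(M); i=1+np.argmax(S[1:,4])
    c=C[i]; q=pt(c,K,T,z=z); print(name,S[i],c.round(1),"world",q.round(4)); return q,L==i
Z=P[...,2]
hd=(Z>.1235)&(Z<.135)
st=[]
for b in [(190,25,50,40),(415,25,50,40)]:
    q,M=rect(hd,b,"stud",.129); print("  depth mean",P[M].mean(0).round(4)); st.append(q)
pz=np.nanmedian(Z[130:160,160:280]); print("plate top z",pz, np.nanmedian(Z[130:200,160:220]),np.nanmedian(Z[130:200,450:500]),np.nanmedian(Z[270:285,180:220]),np.nanmedian(Z[270:285,440:480]))
ok=np.nan_to_num(Z,nan=0)<pz-.02
kh=[]
for b in [(160,195,50,70),(445,195,45,70)]:
    q,M=rect(ok,b,"keyhole",pz)
    ys,xs=np.nonzero(M); w=[(r,(M[r].sum()),np.nonzero(M[r])[0].mean()) for r in range(ys.min(),ys.max()+1)]
    print([(r,int(a),round(float(c),1)) for r,a,c in w])
    top=pt((w[1][2],ys.min()-.5),K,T,z=pz); big=[x for x in w if x[1]>0.8*max(a for _,a,_ in w)]
    cy=np.mean([x[2] for x in big]); c=pt((cy,(big[0][0]+big[-1][0])/2),K,T,z=pz); kh.append(c); print("  entry",c.round(4),"tool",(R.T@(c-t)).round(4), "rows",big[0][0],big[-1][0])
for a,b,n in [(st[1],st[0],"studs"),(kh[1],kh[0],"kh")]:
    print(n,"mid",((a+b)/2).round(4),"dist",np.linalg.norm((a-b)[:2]).round(4),"ang",np.degrees(np.arctan2(a[1]-b[1],a[0]-b[0])).round(2))
E
```

```text
stud [207  32  22  22 364] [217.2  42.6] world [ 0.5614 -0.238   0.129 ]
  depth mean [ 0.5614 -0.2382  0.1281]
stud [429  32  22  22 370] [439.5  42.4] world [ 0.5409 -0.085   0.129 ]
  depth mean [ 0.5408 -0.0848  0.1283]
plate top z 0.21383560977503108 0.2138207571252376 0.21393382836510885 0.2143528477260801 0.21442046348113525
keyhole [170 208  29  45 926] [184.4 227.5] world [ 0.6643 -0.227   0.2138]
[(208, 16, 181.5), (209, 17, 181.0), (210, 20, 181.5), (211, 22, 181.5), (212, 24, 181.5), (213, 25, 182.0), (214, 26, 182.5), (215, 26, 183.5), (216, 26, 183.5), (217, 26, 183.5), (218, 26, 183.5), (219, 26, 183.5), (220, 26, 183.5), (221, 26, 183.5), (222, 26, 183.5), (223, 25, 184.0), (224, 26, 184.5), (225, 26, 184.5), (226, 26, 184.5), (227, 26, 184.5), (228, 26, 184.5), (229, 26, 184.5), (230, 25, 185.0), (231, 25, 185.0), (232, 25, 185.0), (233, 24, 186.5), (234, 22, 186.5), (235, 22, 185.5), (236, 22, 184.5), (237, 24, 184.5), (238, 15, 187.0), (239, 14, 186.5), (240, 13, 186.0), (241, 13, 186.0), (242, 13, 186.0), (243, 13, 186.0), (244, 13, 186.0), (245, 13, 187.0), (246,
[... 573 characters left out ...]
 464.5), (225, 27, 464.0), (226, 26, 464.5), (227, 26, 464.5), (228, 26, 464.5), (229, 26, 464.5), (230, 25, 464.0), (231, 25, 464.0), (232, 25, 464.0), (233, 24, 462.5), (234, 22, 462.5), (235, 22, 463.5), (236, 22, 464.5), (237, 24, 464.5), (238, 15, 462.0), (239, 14, 462.5), (240, 14, 462.5), (241, 13, 463.0), (242, 13, 463.0), (243, 13, 463.0), (244, 13, 463.0), (245, 13, 462.0), (246, 13, 462.0), (247, 13, 462.0), (248, 13, 462.0), (249, 13, 462.0), (250, 13, 462.0), (251, 13, 462.0), (252, 13, 462.0)]
  entry [ 0.6419 -0.0743  0.2138] tool [0.0083 0.0783 0.0187] rows 211 237
studs mid [ 0.5511 -0.1615  0.129 ] dist 0.1544 ang 97.64
kh mid [ 0.6521 -0.1508  0.2138] dist 0.1543 ang 97.59
```

```bash
python3 -m inch '[[[0,0,0,0.1,0.003,0,0],[0,0,0,0.2,0.006,0,0],[0,0,0,0.3,0.009,0,0],[0,0,0,0.338,0.009,0,0],[0,0,0,0.338,0.009,0.1,0],[0,0,0,0.338,0.009,0.2,0],[0,0,0,0.338,0.009,0.217,0],[0,0,0,0.338,0.009,0.217,0],[0,0,0,0.338,0.009,0.217,0]]]'
python3 - <<'E'
from h import *
p,d,K,T=shot("wrist","w3.png"); P=cloud(d,K,T); s=readout.state()
cv2.imwrite("pics/w3c.png",cv2.resize(p[180:280,140:500][:,:,::-1],None,fx=2.2,fy=2.2,interpolation=cv2.INTER_CUBIC))
Z=P[...,2]; pz=np.nanmedian(Z[130:160,160:280]); print("plate z",pz)
for l in (165,445):
    z=Z[200:258,l:l+40]
    print(np.nanmin(z)); 
    for r in range(0,58,3): print(''.join('#' if a>pz-.006 else 'o' if .1235<a<.136 else '.' for a in np.nan_to_num(z[r])))
E
```

```text
time_s: 9.22
tcp_pos: [0.5607, -0.1627, 0.1686]
eef_rot: [[-0.991, -0.131, 0.003], [-0.131, 0.991, -0.001], [-0.002, -0.002, -1.0]]
force: [-0.1, 0.1, -4.3]
finger_gap: 0.144
grasp_force: 45.0
plate z 0.14988478661777405
0.11259583325415562
########################################
########################################
########################################
########...............oo###############
#####...................ooooo###########
######...................ooooooo########
######.......................ooo########
######..........................########
#######.........................########
#######..........................#######
#######..........................#######
##########.......................#######
#########......................#########
###############..............#.#########
###############.............############
################.............###########
################.............###########
################.............###########
#############.##########################
#################.######################
0.11261267773610267
########################################
########################################
########################################
##############ooooooooo.........########
###########ooooooooooo.............#####
########oooooooooooo..............######
########oooooooo..................######
########..........................######
#######..........................#######
#######..........................#######
#######..........................#######
######........................##########
#########......................#########
.##########..............###############
############.............###############
###########.............################
###########.............################
###########.............################
########################################
#######################.################
```

View pics/w3c.png

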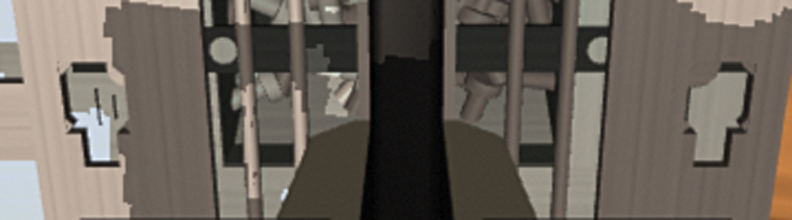

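```bash
python3 - <<'E'
from h import *
from scipy.optimize import minimize
p=cv2.imread("pics/w2.png"); g=cv2.cvtColor(p,cv2.COLOR_BGR2GRAY)
for l in (195,420):
    c=g[28:62,l:l+42]; print(l); 
    for r in range(0,34,3): print(''.join(f"{v//10:3d}" for v in c[r,::2]))
p,d,K,T=shot("wrist"); P=cloud(d,K,T); s=readout.state(); R=np.array(s["eef_rot"]);t=np.array(s["tcp_pos"])
Z=P[...,2]; pz=.15
th=np.radians(7.6); ex=np.array([np.cos(th),np.sin(th)]); ey=np.array([-np.sin(th),np.cos(th)])
U,V=np.meshgrid(np.arange(640),np.arange(400))
pts=[]
for l in (168,448):
    m=np.zeros(Z.shape,bool); m[200:258,l:l+34]=True; m&=(Z<pz-.008)
    m=cv2.erode(m.astype(np.uint8),np.ones((3,3)))>0
    v,u=np.nonzero(m); r=np.stack([(u-K[0,2])/K[0,0],-(v-K[1,2])/K[1,1],-np.ones(len(u))])
    W=T[:3,:3]@r; k=(.129-T[2,3])/W[2]; pts.append(((T[:3,3][:,None]+W*k)[:2].T,(Z[v,u]>.1225)))
def cost(mx,my,each=False):
    M=np.array([.5511,-.1615])+mx*ex+my*ey; e=[]
    for (xy,lab),sg in zip(pts,(-1,1)):
        rr=np.linalg.norm(xy-(M+sg*.078*ey),axis=1); e.append(((rr<.0071)!=lab).sum())
    return e
G=[(sum(cost(a,b)),a*1e3,b*1e3,cost(a,b)) for a in np.arange(-.006,.0061,.00025) for b in np.arange(-.006,.0061,.00025)]
G.sort(key=lambda g:g[0]); print(len(pts[0][0]),pts[0][1].sum(),len(pts[1][0]),pts[1][1].sum())
for q in G[:8]: print(q)
# each stud separately
for i in (0,1):
    G.sort(key=lambda g:g[3][i]); print(i,[(g[1],g[2],g[3][i]) for g in G[:6]])
E
```

```text
195
 22 22 22 22 22 22 22 22 22 22 22 22 22 22 22 22 22 22 22 22 22
 22 22 22 22 22 22 22 22 22 22 22 22 22 22 22 22 22 22 22 22 22
 22 22 22 22 22 22 22 19 21 21 21 21 19 22 22 22 22 19 22 22 22
  8  9  9  9  9  9 19 21 21 21 21 21 21 20  3  3  5  9  9  9  9
  9  9  9  9  9 13 21 21 21 21 21 21 21 21 21  3  4  5  6  9  9
  9  9  9  9  9 17 21 20 20 20 21 20 21 21 21  7  4  4  5 10  9
  9  9  9  9  9 11 21 21 21 21 21 21 21 21 21  4  4  4  4  6  9
  9  9  9  9  9  8 16 22 21 21 21 21 21 22 17  2  4  4  5  9  9
  9  9  9  9  9  9  9 11 20 21 21 21 21 10  2  4  4  4 10  9  9
 10 10 10 10 10 10 10  9  9 10 10  9  6  6  6  5  5 10 10 10 10
 22 22 22 22 22 22 22 22 22 22 22 22 22 22 22 22 22 22 22 22 22
 22 22 22 22 22 22 22 22 22 22 22 22 22 22 22 22 22 22 22 22 22
420
 22 22 22 22 22 22 22 21 15 16 16 15 15 16 15 15 16 16 16 16 16
 22 22 22 22 22 21 18 16 16 16 16 15 16 16 15 15 16 16 16 15 16
 22 22 22 23 22 18 16 11 10 11 11 11 11 13 16 16 17 16 16 16 16
  7  7  7  7  4  3  8 11 11 11 11 11 11 11  8  3  4  4  4  3  4
  7  7  8  7  3  6 11 11 11 11 11 11 11 11 11  4  4  4  4  4  3
  8 
[... 1606 characters left out ...]
1e-15), np.float64(1.000000000000006), np.int64(2)), (np.float64(-0.4999999999999952), np.float64(0.7500000000000059), np.int64(3)), (np.float64(-0.249999999999995), np.float64(0.5000000000000057), np.int64(3))]
1 [(np.float64(-0.7499999999999954), np.float64(-0.4999999999999952), np.int64(1)), (np.float64(-0.4999999999999952), np.float64(-0.4999999999999952), np.int64(2)), (np.float64(-0.9999999999999957), np.float64(5.204170427930421e-15), np.int64(4)), (np.float64(-0.7499999999999954), np.float64(-0.249999999999995), np.int64(4)), (np.float64(-0.9999999999999957), np.float64(-0.249999999999995), np.int64(5)), (np.float64(-0.4999999999999952), np.float64(-0.7499999999999954), np.int64(5))]
```

```bash
python3 -m inch '[[[0,0,0,0.0045,0.0045,0,0],[0,0,0,0.0045,0.0045,0.02,0],[0,0,0,0.0045,0.0045,0.035,0],[0,0,0,0.0045,0.0045,0.045,0],[0,0,0,0.0045,0.0045,0.05,0],[0,0,0,0.0045,0.0045,0.055,0],[0,0,0,0.0045,0.0045,0.058,0],[0,0,0,0.0045,0.0045,0.06,0],[0,0,0,0.0045,0.0045,0.06,0]]]'; python3 - <<'E'
from h import *
p,d,K,T=shot("wrist","w4.png"); P=cloud(d,K,T); s=readout.state()
Z=P[...,2]; print("plate z",np.nanmedian(Z[130:160,160:280]))
cv2.imwrite("pics/w4c.png",cv2.resize(np.hstack([p[195:265,155:215],p[195:265,435:495]])[:,:,::-1],None,fx=6,fy=6,interpolation=cv2.INTER_NEAREST))
E
```

```text
time_s: 10.45
tcp_pos: [0.558, -0.1612, 0.1491]
eef_rot: [[-0.991, -0.13, 0.0], [-0.13, 0.991, -0.0], [-0.0, -0.0, -1.0]]
force: [0.0, 0.2, -5.3]
finger_gap: 0.147
grasp_force: 45.0
plate z 0.13044333261665225
```

View pics/w4c.png

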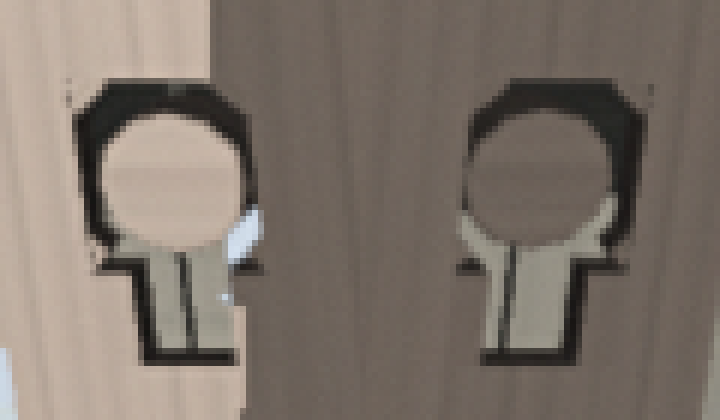

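Both heads sit centred in their entries, the left at crop (172,178) and the right at (540,178), and there is no contact force. I'll press down.

```bash
python3 -m inch '[[[0,0,0,0,0,0.006,0],[0,0,0,0,0,0.012,0],[0,0,0,0,0,0.018,0],[0,0,0,0,0,0.023,0],[0,0,0,0,0,0.027,0],[0,0,0,0,0,0.029,0],[0,0,0,0,0,0.029,0],[0,0,0,0,0,0.029,0]]]'
```

```text
time_s: 11.5
tcp_pos: [0.5583, -0.1612, 0.1407]
eef_rot: [[-0.991, -0.13, 0.001], [-0.13, 0.991, -0.0], [-0.001, -0.0, -1.0]]
force: [-2.2, 1.7, 2.6]
finger_gap: 0.147
grasp_force: 45.0
```

```bash
python3 -m inch '[[[0,0,0,0,0,0.004,0],[0,0,0,0,0,0.007,0],[0,0,0,0,0,0.007,0],[0,0,0,0.004,0,0.007,0],[0,0,0,0.008,0,0.007,0],[0,0,0,0.012,0,0.007,0],[0,0,0,0.012,0,0.007,0]]]'
```

```text
time_s: 12.38
tcp_pos: [0.5574, -0.1615, 0.1395]
eef_rot: [[-0.991, -0.13, 0.007], [-0.13, 0.991, -0.0], [-0.007, -0.001, -1.0]]
force: [6.0, 3.5, 4.9]
finger_gap: 0.149
grasp_force: 45.0
```

```bash
python3 -m inch '[[[0,0,0,-0.006,0,0,0],[0,0,0,-0.01,0,0,0],[0,0,0,-0.01,0,0.004,0],[0,0,0,-0.01,0,0.007,0],[0,0,0,-0.01,0,0.007,0],[0,0,0,-0.01,0,0.007,0]]]'
python3 - <<'E'
from h import *
p,d,K,T=shot("wrist"); P=cloud(d,K,T); s=readout.state(); Z=P[...,2]
for n,b in dict(fl=(130,160,160,220),fr=(130,160,450,490),bl=(265,280,190,215),br=(265,280,435,460)).items(): print(n,np.nanmedian(Z[b[0]:b[1],b[2]:b[3]]).round(4))
cv2.imwrite("pics/w5.png",np.hstack([cv2.resize(np.hstack([p[195:265,155:215],p[195:265,435:495]])[:,:,::-1],None,fx=6,fy=6,interpolation=cv2.INTER_NEAREST)]))
cv2.imwrite("pics/w5full.png",p[:,:,::-1]); print(np.round(s["force"],1),np.round(s["ft_torque"],2),np.round(s["tcp_pos"],4))
E
```

```text
time_s: 13.12
tcp_pos: [0.5579, -0.1614, 0.1371]
eef_rot: [[-0.991, -0.13, 0.001], [-0.13, 0.991, -0.001], [-0.001, -0.001, -1.0]]
force: [-1.1, 2.1, 8.2]
finger_gap: 0.148
grasp_force: 45.0
fl 0.1185
fr 0.1187
bl 0.1185
br 0.1186
[-1.1  1.8  8.2] [ 0.38  0.26 -0.07] [ 0.558  -0.1614  0.1371]
```

View pics/w5.png

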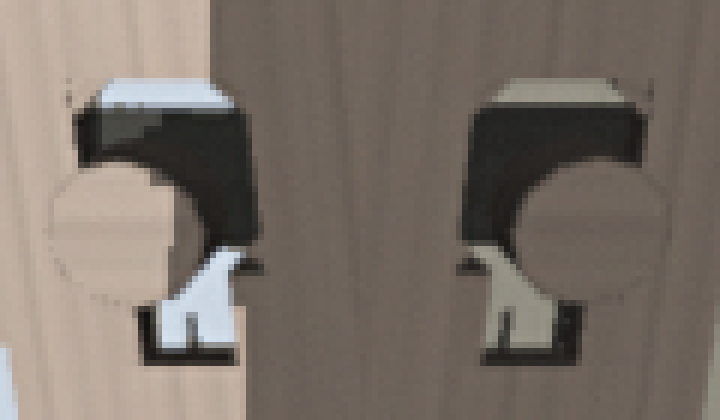

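```bash
python3 -m inch '[[[0,0,0,0.005,0,0,0],[0,0,0,0.01,0,0,0],[0,0,0,0.015,0,0,0],[0,0,0,0.02,0,0,0],[0,0,0,0.02,0,0,0]]]'
```

```text
time_s: 13.8
tcp_pos: [0.5553, -0.1624, 0.1381]
eef_rot: [[-0.991, -0.13, 0.009], [-0.13, 0.991, -0.002], [-0.008, -0.003, -1.0]]
force: [6.3, 3.3, 6.4]
finger_gap: 0.148
grasp_force: 45.0
```

```bash
python3 -m inch '[[[0,0,0,0.005,0,0,0],[0,0,0,0.01,0,0,0],[0,0,0,0.01,0,0,0]]]'
python3 - <<'E'
from h import *
p,d,K,T=shot("wrist"); P=cloud(d,K,T); s=readout.state(); Z=P[...,2]
for n,b in dict(fl=(130,160,160,220),fr=(130,160,450,490),bl=(265,280,190,215),br=(265,280,435,460)).items(): print(n,np.nanmedian(Z[b[0]:b[1],b[2]:b[3]]).round(4))
cv2.imwrite("pics/w6.png",np.hstack([cv2.resize(np.hstack([p[195:265,155:215],p[195:265,435:495]])[:,:,::-1],None,fx=6,fy=6,interpolation=cv2.INTER_NEAREST)]))
print(np.round(s["force"],1),np.round(s["ft_torque"],2),np.round(s["tcp_pos"],4))
E
```

```text
time_s: 14.18
tcp_pos: [0.5526, -0.1632, 0.1383]
eef_rot: [[-0.991, -0.13, 0.009], [-0.13, 0.991, -0.002], [-0.009, -0.004, -1.0]]
force: [7.8, 2.1, 6.9]
finger_gap: 0.147
grasp_force: 45.0
fl 0.119
fr 0.1187
bl 0.1202
br 0.1199
[7.5 1.7 6.3] [ 0.41 -1.38  0.02] [ 0.5526 -0.1632  0.1383]
```

View pics/w6.png

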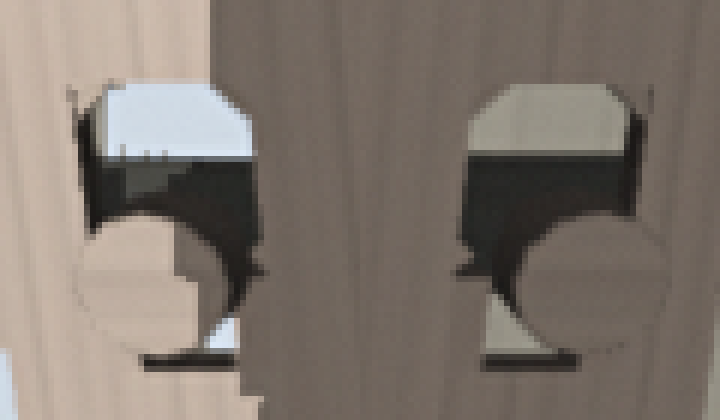

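```bash
python3 -m inch '[[[0,0,0,0.005,0.002,0,0],[0,0,0,0.01,0.003,0,0],[0,0,0,0.015,0.003,0,0],[0,0,0,0.02,0.003,0,0],[0,0,0,0.02,0.003,0,0]]]'; python3 -m inch '[[[0,0,0,0.005,0,0,0],[0,0,0,0.01,0,0,0],[0,0,0,0.01,0,0,0]]]'
```

```text
time_s: 14.85
tcp_pos: [0.5468, -0.1636, 0.1385]
eef_rot: [[-0.991, -0.13, 0.01], [-0.13, 0.992, -0.003], [-0.009, -0.005, -1.0]]
force: [7.3, 0.3, 7.3]
finger_gap: 0.149
grasp_force: 45.0
time_s: 15.22
tcp_pos: [0.5439, -0.164, 0.1385]
eef_rot: [[-0.991, -0.13, 0.01], [-0.13, 0.992, -0.003], [-0.01, -0.005, -1.0]]
force: [7.5, -0.1, 7.1]
finger_gap: 0.148
grasp_force: 45.0
```

```bash
python3 -m inch '[[[0,0,0,0.004,0,0,0],[0,0,0,0.008,0,0,0],[0,0,0,0.008,0,0,0]]]'; python3 -m inch '[[[0,0,0,0.004,0,0,0],[0,0,0,0.006,0,0,0],[0,0,0,0.006,0,0,0]]]'
```

```text
time_s: 15.6
tcp_pos: [0.5425, -0.1643, 0.1386]
eef_rot: [[-0.991, -0.13, 0.012], [-0.13, 0.992, -0.003], [-0.012, -0.005, -1.0]]
force: [11.1, 1.2, 5.9]
finger_gap: 0.145
grasp_force: 45.0
time_s: 15.98
tcp_pos: [0.5423, -0.1644, 0.1388]
eef_rot: [[-0.991, -0.13, 0.015], [-0.13, 0.992, -0.003], [-0.015, -0.005, -1.0]]
force: [15.3, 1.9, 4.8]
finger_gap: 0.147
grasp_force: 45.0
```

```bash
python3 -m inch '[[[0,0,0,-0.006,0,0,0],[0,0,0,-0.009,0,-0.005,0],[0,0,0,-0.009,0,-0.005,0],[0,0,0,-0.009,0,-0.005,0.3],[0,0,0,-0.009,0,-0.005,0.6],[0,0,0,-0.009,0,-0.005,0.6],[0,0,0,-0.009,0,-0.005,0.6],[0,0,0,-0.009,0,-0.1,0.6],[0,0,0,-0.009,0,-0.3,0.6],[0,0,0,-0.009,0,-0.5,0.6],[0,0,0,-0.009,0,-0.5,0.6]]]'
python3 - <<'E'
from h import *
p,d,K,T=shot("wrist","w7.png"); P=cloud(d,K,T); X,Y,Z=[P[...,i] for i in range(3)]
h=(Z>.155)&(Z<.168)&(X>.45)&(X<.65)&(Y>-.2)&(Y<-.12)
print("handle",cv2.minAreaRect(P[h][:,:2].astype(np.float32)),np.median(Z[h]),h.sum())
for r in finder.landmark_of("wrist","knob_grip")[:2]: print(r["conf"],r["xy"],pt(r["xy"],K,T,z=.151))
k=(Z>.153)&(Z<.17)&(Y<-.27)
print("knobtop",cv2.minAreaRect(P[k][:,:2].astype(np.float32)) if k.sum()>5 else 0,k.sum(), np.median(Z[k]))
n,L,S,C=cv2.connectedComponentsWithStats(k.astype(np.uint8))
for i in range(1,n):
    if S[i,4]>30: print(S[i],cv2.minAreaRect(P[L==i][:,:2].astype(np.float32)))
goto([.5,-.3,.2],97.5)
E
```

```text
time_s: 17.35
tcp_pos: [0.5403, -0.1641, 0.2919]
eef_rot: [[-0.991, -0.13, 0.009], [-0.131, 0.991, -0.005], [-0.009, -0.006, -1.0]]
force: [-0.3, 0.4, -1.1]
finger_gap: 0.6
grasp_force: 0.0
handle ((0.5403869152069092, -0.16318543255329132), (0.11385707557201385, 0.013897284865379333), 7.173242092132568) 0.16729535623625771 362
0.66 [471.3, 86.2] [ 0.4457194  -0.05597777  0.151     ]
0.65 [147.3, 203.8] [ 0.58299323 -0.31934762  0.151     ]
knobtop ((0.582009494304657, -0.32020339369773865), (0.04615272954106331, 0.013071238063275814), 13.608736038208008) 926 0.16177781772205338
[128 179  30  52 926] ((0.582009494304657, -0.32020339369773865), (0.04615272954106331, 0.013071238063275814), 13.608736038208008)
tcp [ 0.538  -0.1629  0.2863] y-ang 97.49 F [-0.1 -0.2 -0.4] shift [ 0.185 -0.437  0.288] turn -0.0001
```

View pics/w7.png

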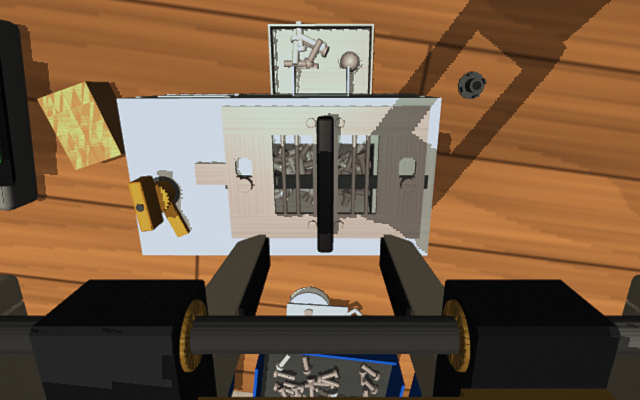

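The guard is fitted and square. Its handle is at (325,185), the slots hold the heads near (245,175) and (407,175), and the knob bar is at (146,203), free. Joint 6 doesn't have the range for the knob turn from here, so I'll turn the wrist half round first.

```bash
python3 -m inch '[[[0,0,0.966,-0.077,-0.54,0,0.45],[0,0,0.966,-0.077,-0.54,0,0.45],[0,0,0.966,-0.077,-0.54,0,0.45],[0,0,0.966,-0.077,-0.54,0,0.45],[0,0,0.966,-0.077,-0.54,0,0.45],[0,0,0.966,-0.077,-0.54,0,0.45],[0,0,0.966,-0.077,-0.54,0,0.45],[0,0,0.966,-0.077,-0.54,0,0.45],[0,0,0.966,-0.077,-0.54,0,0.45],[0,0,0.966,-0.077,-0.54,0,0.45]]]'
python3 -m inch '[[[0,0,0.966,0,0,0,0.45],[0,0,0.966,0,0,0,0.45],[0,0,0.966,0,0,0,0.45],[0,0,0.966,0,0,0,0.45],[0,0,0.966,0,0,0,0.45],[0,0,0.966,0,0,0,0.45],[0,0,0.966,0,0,0,0.45],[0,0,0.966,0,0,0,0.45],[0,0,0.966,0,0,0,0.45],[0,0,0.966,0,0,0,0.45]]]'
python3 - <<'E'
from h import *
p,d,K,T=shot("wrist"); P=cloud(d,K,T); X,Y,Z=[P[...,i] for i in range(3)]
k=(Z>.155)&(Z<.17)&(Y<-.27)&(X>.5)&(X<.65)
n,L,S,C=cv2.connectedComponentsWithStats(k.astype(np.uint8))
for i in range(1,n):
    if S[i,4]>100: print(S[i],cv2.minAreaRect(P[L==i][:,:2].astype(np.float32)))
g=(Z>.161)&(Z<.172)&(X>.45)&(X<.65)&(Y>-.2)&(Y<-.12); print("handle",cv2.minAreaRect(P[g][:,:2].astype(np.float32)),np.median(Z[g]))
goto([.5815,-.3215,.134],-76.4); print(np.round(readout.state()["joint_positions"],2))
E
```

```text
time_s: 18.7
tcp_pos: [0.5816, -0.3202, 0.2846]
eef_rot: [[-0.186, 0.983, -0.002], [0.983, 0.186, 0.002], [0.002, -0.002, -1.0]]
force: [1.1, 0.1, 0.2]
finger_gap: 0.448
grasp_force: 0.0
time_s: 19.95
tcp_pos: [0.5819, -0.3204, 0.2859]
eef_rot: [[0.971, 0.24, -0.0], [0.24, -0.971, 0.0], [-0.0, -0.0, -1.0]]
force: [0.0, 0.1, 0.4]
finger_gap: 0.453
grasp_force: 0.0
[319 156  15  54 762] ((0.5831425189971924, -0.3206062912940979), (0.04515939950942993, 0.01168937236070633), 14.30893325805664)
handle ((0.543350338935852, -0.16397354006767273), (0.11726187914609909, 0.014733575284481049), 7.365650653839111) 0.1691149960879629
tcp [ 0.582  -0.3204  0.286 ] y-ang -76.18 F [-0.2 -0.5 -0.4] shift [-0.002  0.003  0.507] turn 0.0025
[-0.67  0.44  1.11  0.    1.59  0.66]
```

```bash
python3 -m inch '[[[0,0,0,0.004,0.001,0.2,0.45],[0,0,0,0.004,0.001,0.4,0.45],[0,0,0,0.004,0.001,0.48,0.45],[0,0,0,0.004,0.001,0.507,0.45],[0,0,0,0.004,0.001,0.507,0.45],[0,0,0,0.004,0.001,0.507,0],[0,0,0,0.004,0.001,0.507,0],[0,0,0,0.004,0.001,0.507,0],[0,0,0,0.004,0.001,0.507,0],[0,0,0,0.004,0.001,0.507,0],[0,0,0,0.004,0.001,0.507,0],[0,0,0,0.004,0.001,0.507,0]]]' 15
```

```text
time_s: 21.5
tcp_pos: [0.5841, -0.3213, 0.1357]
eef_rot: [[0.972, 0.235, 0.003], [0.235, -0.972, -0.002], [0.002, 0.003, -1.0]]
force: [0.7, -0.3, 5.6]
finger_gap: 0.29
grasp_force: 15.0
```

```bash
python3 -m inch '[[[0,0,0,0,0,0,0],[0,0,0,0,0,0,0],[0,0,-0.05,0,0,0,0],[0,0,-0.1,0,0,0,0],[0,0,-0.15,0,0,0,0],[0,0,-0.2,0,0,0,0],[0,0,-0.2,0,0,0,0]]]'; python3 -c "
from h import *
s=readout.state();print(np.round(s['ft_torque'],2))"
```

```text
time_s: 22.38
tcp_pos: [0.584, -0.3211, 0.1357]
eef_rot: [[0.851, 0.525, 0.002], [0.525, -0.851, -0.002], [0.001, 0.003, -1.0]]
force: [0.3, -0.8, 6.1]
finger_gap: 0.29
grasp_force: 15.0
[-0.11  0.18  0.01]
```

The fingers closed on the hub below the bar: they stopped at 27 mm where the bar is 12 mm. I'll open, rise and look.

```bash
python3 -m inch '[[[0,0,0,0,0,0,0.45],[0,0,0,0,0,0,0.45],[0,0,0,0,0,0,0.45],[0,0,0,0,0,-0.15,0.45],[0,0,0,0,0,-0.3,0.45],[0,0,0,0,0,-0.3,0.45],[0,0,0,0,0,-0.3,0.45]]]'
python3 - <<'E'
from h import *
p,d,K,T=shot("wrist","w8.png"); P=cloud(d,K,T); X,Y,Z=[P[...,i] for i in range(3)]
for lo,hi in ((.155,.17),(.126,.145)):
  k=(Z>lo)&(Z<hi)&(Y<-.27)&(X>.5)&(X<.65)
  n,L,S,C=cv2.connectedComponentsWithStats(k.astype(np.uint8))
  for i in range(1,n):
    if S[i,4]>80: print(lo,S[i],cv2.minAreaRect(P[L==i][:,:2].astype(np.float32)),np.median(Z[L==i]))
goto([.5831,-.3206,.142],-76)
E
```

```text
time_s: 23.25
tcp_pos: [0.5829, -0.3202, 0.2233]
eef_rot: [[0.852, 0.524, -0.001], [0.524, -0.852, 0.001], [-0.0, -0.001, -1.0]]
force: [0.1, 0.1, 0.4]
finger_gap: 0.45
grasp_force: 0.0
0.155 [ 318  175   18   67 1174] ((0.5829384326934814, -0.3204730749130249), (0.04556911438703537, 0.011732331477105618), 31.990520477294922) 0.16238041128137143
0.126 [306 182  12  36 291] ((0.5770137310028076, -0.3113025426864624), (0.026528911665081978, 0.008309728465974331), 31.26799201965332) 0.13847407573700504
0.126 [336 182  12  36 286] ((0.5886052250862122, -0.3300706148147583), (0.026379162445664406, 0.008165480569005013), 32.255455017089844) 0.13844232178108398
tcp [ 0.5826 -0.3199  0.2224] y-ang -58.39 F [-0.2  0.1 -0.6] shift [0.001 0.004 0.268] turn 0.1957
```

View pics/w8.png

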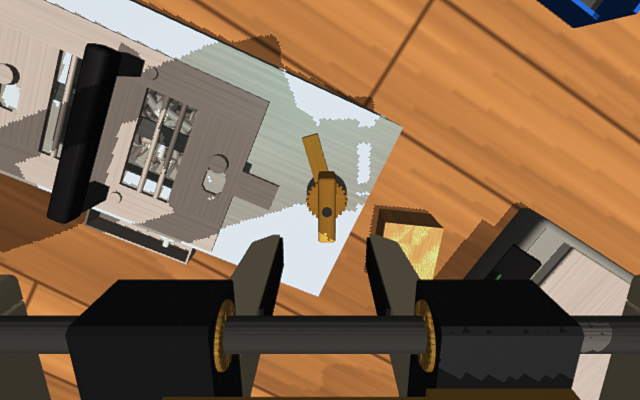

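The knob did turn: the bar at (327,208) is now at 32°, lined up with the tool. I'll re-grip just above the hub and carry on.

```bash
python3 -m inch '[[[0,0,0,0.001,0.004,0.15,0.35],[0,0,0,0.001,0.004,0.25,0.35],[0,0,0,0.001,0.004,0.268,0.35],[0,0,0,0.001,0.004,0.268,0.35],[0,0,0,0.001,0.004,0.268,0],[0,0,0,0.001,0.004,0.268,0],[0,0,0,0.001,0.004,0.268,0],[0,0,0,0.001,0.004,0.268,0],[0,0,0,0.001,0.004,0.268,0],[0,0,0,0.001,0.004,0.268,0],[0,0,0,0.001,0.004,0.268,0]]]' 15; python3 -m inch '[[[0,0,0,0,0,0,0],[0,0,0,0,0,0,0],[0,0,-0.05,0,0,0,0],[0,0,-0.1,0,0,0,0],[0,0,-0.15,0,0,0,0],[0,0,-0.2,0,0,0,0],[0,0,-0.26,0,0,0,0],[0,0,-0.32,0,0,0,0],[0,0,-0.38,0,0,0,0],[0,0,-0.44,0,0,0,0],[0,0,-0.5,0,0,0,0],[0,0,-0.56,0,0,0,0],[0,0,-0.6,0,0,0,0],[0,0,-0.6,0,0,0,0]]]'; python3 -c "
from h import *
s=readout.state();print(np.round(s['ft_torque'],2))"
```

```text
time_s: 24.68
tcp_pos: [0.5842, -0.321, 0.1448]
eef_rot: [[0.851, 0.524, 0.001], [0.524, -0.851, -0.0], [0.0, 0.0, -1.0]]
force: [-2.1, 1.9, 5.5]
finger_gap: 0.128
grasp_force: 15.0
time_s: 26.42
tcp_pos: [0.5836, -0.3205, 0.1448]
eef_rot: [[0.076, 0.997, -0.001], [0.997, -0.076, 0.001], [0.001, -0.001, -1.0]]
force: [-3.6, 3.8, 7.5]
finger_gap: 0.132
grasp_force: 15.8
[ 0.71  0.85 -0.34]
```

```bash
python3 -m inch '[[[0,0,0,0,0,0,0.4],[0,0,0,0,0,0,0.4],[0,0,0,0,0,0,0.4],[0,0,0,0,0,-0.1,0.4],[0,0,0,0,0,-0.3,0.4],[0,0,0,0,0,-0.45,0.4],[0,0,0,0,0,-0.45,0.4],[0,0,0,0,0,-0.45,0.4]]]'
python3 - <<'E'
from h import *
p,d,K,T=shot("wrist","w9.png"); P=cloud(d,K,T); X,Y,Z=[P[...,i] for i in range(3)]
k=(Z>.155)&(Z<.17)&(Y<-.27)&(X>.5)&(X<.65)
n,L,S,C=cv2.connectedComponentsWithStats(k.astype(np.uint8))
for i in range(1,n):
    if S[i,4]>80: print(S[i],cv2.minAreaRect(P[L==i][:,:2].astype(np.float32)))
for n in ("top","wrist"):
    p,d,K,T=shot(n,n+"9.png"); P=cloud(d,K,T); X,Y,Z=[P[...,i] for i in range(3)]
    g=(Z>.158)&(Z<.175)&(X>.45)&(X<.65)&(Y>-.2)&(Y<-.12); print(n,"handle",cv2.minAreaRect(P[g][:,:2].astype(np.float32)),np.median(Z[g]),g.sum())
s=readout.state(); print(np.round(s["force"],1))
E
```

```text
time_s: 27.42
tcp_pos: [0.5839, -0.3212, 0.2777]
eef_rot: [[0.077, 0.997, -0.001], [0.997, -0.077, 0.001], [0.001, -0.001, -1.0]]
force: [-0.5, -0.5, -0.5]
finger_gap: 0.399
grasp_force: 0.0
[316 159  18  57 800] ((0.5825639367103577, -0.32057955861091614), (0.04623840004205704, 0.011960731819272041), 82.16338348388672)
top handle ((0.5420344471931458, -0.16465641558170319), (0.11636537313461304, 0.014779987744987011), 7.785905838012695) 0.16915199648045653 314
wrist handle ((0.49631357192993164, -0.17655575275421143), (0.02085135504603386, 0.002490396611392498), 0.9333460927009583) 0.16424214343836913 144
[-0.1  0.2 -0.9]
```

View pics/w9.png

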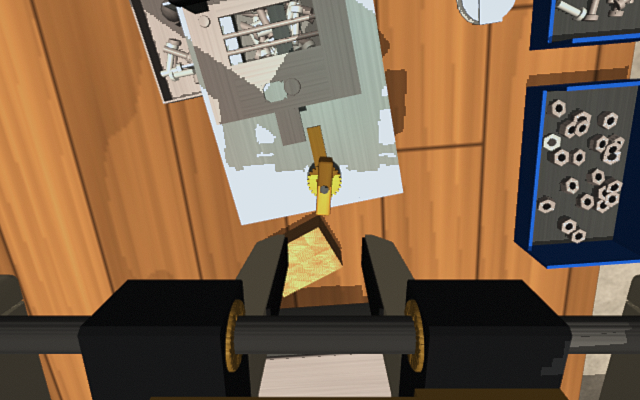

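The knob bar is at (325,187), turned 1.18 rad, and its tongue at (316,140) sits behind the ear. The guard is seated level and the gripper is clear, so I'm handing in.

```bash
python3 -c "
from cell import order
print(order.close_job())"
```

```text
the job is handed in; nothing more can be done
None
```

The job is handed in: the guard is seated level under both stud heads, and the gate knob is turned open about 1.18 rad with its tongue behind the guard's ear. The gripper is clear of everything, and the clock stood at about 27.5 s; the hand-in returned no verdict.

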